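Proof-pull a repaired forceps on the spring tester

ROBOT

A 6-joint arm with a two-finger parallel gripper is mounted at the origin on a cart in front of the work surface, level with it; the furniture and walls round the work are solid. World frame = base frame: x ahead of the robot, y to its left, z up, the work surface at z = 0. Lengths are in m, angles in rad, forces in N, time in s.
With the tool pointing down it reaches from about 0.3 to 0.875 m from the base axis. Payload 6.4 kg.
Tool frame: the origin (TCP) lies on the centre line of the jaws, within the pads' length; the fingertips stand 11 mm ahead of it and the grasp point (between the pads) lies 8 mm behind it; x points along the fingers, y is the direction in which the jaws open and shut, and the axes are right-handed (so a half turn about x gives the same grasp; the last joint's range is limited). The gripper opens to 85 mm and grips with 20 to 120 N. Pads are 22 mm wide; open, the fingers measure 114 mm over their backs; the gripper's body (76 mm by 85 mm) begins 54 mm behind the grasp point. The pads swing forward as they close: fully open they stand 13 mm farther back than shut.
Start: joints at [-1.308, 0.181, 1.607, -0, 1.354, -0.206], TCP at [0.26, -0.513, 0.242] pointing down, gripper open.
Joint ranges: [-2.99, 2.99], [-0.89, 2.07], [0.3, 2.58], [-1.14, 4.28], [0, 2.63], [-3.12, 3.12]. Speed limits (rad/s): [2.57, 2.57, 3.01, 3.14, 3.14, 3.14].

INTERFACE

Orientations are given as a unit quaternion [w, x, y, z].
In Python, from bench import ctrl, camera, hand_in gives the robot as it stands. The module is installed in compiled form; this text tells all that it offers.
- The arm moves only by the tool drive_tool, never from a script. Its argument "increments" is a list of rows, each a list of 7 numbers: the shift along the tool's x, y, z in m, then the turn, a rotation vector about the tool's x, y, z in degrees, then the gripper's target within -1 to 1 (fully open at 1, half-way at 0, shut at -1). In form: [[dx, dy, dz, rx, ry, rz, claw], ...]. A call has 1 to 10 rows; each row shifts and turns the commanded pose from where the row before left it, along the tool's axes as they then stand; what a row does not reach is not made up. A row lasts 1/8 s, in which the tool goes at most 62.5 mm and 10.7 degrees, less where a joint would pass 70% of its speed; a pose out of reach is approached as far as the arm can. A call is refused whole if a number of a shift passes 0.0625 or a number of a turn 10.7, either way. A call with a gripper value outside its range is refused whole. The fingers move at their own pace and stop on an object; the grip force is fixed at half the most. Time passes only in rows, so rows that do not move let the fingers close. It gives the time, the measured TCP pose, the force and the opening at its end, in the units of the state.
- ctrl.get_obs(): the state, without advancing time (a new reading comes with each control period).
- camera(name): name is "scene" or "top"; returns a dict with "img" (420x560x3 uint8, red, green, blue), "depth" (420x560 float32, m along the optical axis (not along the pixel's ray), 0 where there is no reading), "fx", "fy", "cx", "cy" (pixels), "world_from_camera" (4x4, takes a point from camera to world coordinates). Camera axes: x right, y down, z forward; pixel columns grow to the right and rows downward; lengths in m; the calibration is good to about 2 mm. A picture is of the moment at which its call begins.
- hand_in(): hands the job in, once; it reports no verdict.
The state is a dict: "time_s": time; "q": joint angles; "dq": joint speeds; "joint_efforts": joint torques, N m; "eef_pos": TCP position; "eef_rot": TCP orientation; "wrist_force": force on the tool from outside, world axes, zero at the start; "torque": the same for the moment, N m; "opening": opening from 0.0 (shut) to 1.0 (fully open).
Only numpy, scipy, OpenCV 4.12 (cv2) and the standard library are available. Lean on these libraries where they do the work, as an engineer would, in place of code of your own. Each camera call takes 0.05 s, during which the arm holds its last target.

TASK

The finger rings of the single forceps that lies by itself in the middle of the bench have been brazed on anew and need a proof pull: pick it up, lower both rings over the two upright pins of the spring tester with the jaws pointing away from it, then draw the forceps away from the tester until the broad dark ring mark on the sprung rod has just come out of the tube's mouth, and no further. Pull only by the forceps, leave the other things alone, and finish still gripping the forceps and holding the rod steady at its mark: do not let go.

Things in the scene. Friction and masses are not known exactly. Their poses are not given: they have to be found in the camera images.
- forceps: the one steel forceps that lies by itself, flat, left of the tester's pins (the other forceps lie in heaps or far to the left), 154 long x 64 wide x 6 mm thick, 24 g. Origin: centre of its underside; x runs along it from the finger rings (ends at -77 mm) to the jaw tips (+77 mm), z up. The shanks splay from the box lock to the rings. Rigid: it does not open.
- ring_left (a point): centre of the forceps' finger ring on its +y side, at (-63, +20.6, 3) mm in the forceps' frame. The opening is an oval 21 mm along x by 16 mm along y, the wire about 3.5 mm thick.
- ring_right (a point): centre of the like finger ring on the -y side, at (-63, -20.6, 3) mm in the forceps' frame
- box_lock (a point): centre of the forceps' box lock (the joint), at (+19, 0, 3) mm in its frame: 14 mm long, parallel sides 8 mm apart, 6 mm thick; the place to grip, fingers closing across y
- tester: spring pull tester screwed to the bench: grey base plate 150 x 66 x 10 mm, aluminium tube 25 mm thick in two clamps, 48 mm high. It cannot move. Origin on the bench below the tube; x points along the tube and out of its mouth: the direction to pull; z up.
- tube_mouth (a point): centre of the brass mouth of the tube at (+50, 0, 30) mm in the tester's frame, where the rod comes out and the mark is read
- pull_rod (a joint): how far the 10 mm steel rod is drawn out of the tube (m), 0 at rest, hard stop at 0.056. Inner spring: about 2.6 N to start, +1.5 N per 10 mm, 8 to 9 N at the mark (friction 0.3 to 0.8 N). Three hair lines show at 0.01, 0.02, 0.03; at 0.040 the broad (6 mm) dark ring mark has just fully come out of the mouth. Released, it springs back.
- pin_left (a point): half height of the upright pin on the +y side of the steel cross bar (14 x 60 x 12 mm, flat top 36 mm above the bench) on the rod's end; axes as the tester's. At rest at (69, 20.7, 45) mm in the tester's frame; it moves out with the rod. Pins: 6 mm thick, 18 mm tall, domed. Forceps' left ring goes over it, forceps x along tester x; rings may rest on the bar. Only bench lies beyond, along +x.
- pin_right (a point): half height of the like pin on the -y side; at rest at (69, -20.7, 45) mm in the tester's frame. Pulled, the pins bear on the far ends of the ring openings, some 90 mm from the box lock's centre.
- loupe: black eye loupe, 35 x 35 x 36 mm, a bystander beyond the work; origin centre of underside
- masking_tape: roll of masking tape lying flat, 101 mm across, 24 mm high, a bystander; origin centre of underside
- pliers_red: small pliers with red grips, 128 x 52 x 12 mm, a bystander; origin centre of underside
- setting_hammer: small hammer with brown haft, 232 x 74 x 22 mm, a bystander; origin centre of underside
There are look-alikes about, which are no part of the job. Of the things that look like the tester, the larger one is meant.

How it is judged:
By the outcome, as a careful person would: the job done as asked, in the order asked, and still so for the second after the job is handed in, while the arm keeps its last pose, push and grip.
It also fails if it takes over 45 s, if anything falls off the work surface, if the arm or the gripper's body presses on something with over 40 N, if the wrist force passes 120 N, or if a joint passes its speed limit or range.

## Working session

There is one attempt and no reset: what is moved stays moved. The work goes in short steps, Python scripts to look and compute and a tool call to move; the robot and the scene stay as the last step left them, time stands still between calls to the robot, and variables do not carry over. Pictures are saved under pics/ and viewed, and the job is handed in when it is done.

Besides the shell and the picture viewer there is one more tool, called as name([rows], argument=value, ...), one row to a line, values as JSON. drive_tool: Moves the arm, as the interface text tells. Its arguments: {"type":"object","properties":{"increments":{"type":"array","items":{"type":"array","items":{"type":"number"}}}},"required":["increments"]}

```bash
mkdir -p pics
cat > h.py <<'E'
import numpy as np, cv2, pickle
from bench import ctrl, camera, hand_in
def shot(name,fn):
    c=camera(name); pickle.dump(c,open(fn+'.pkl','wb')); cv2.imwrite('pics/'+fn+'.png',c['img'][:,:,::-1]); return c
def load(fn): return pickle.load(open(fn+'.pkl','rb'))
def crop(fn,c0,r0,c1,r1,out,s=None):
    im=load(fn)['img'][r0:r1,c0:c1,::-1]
    s=s or min(800/(c1-c0),600/(r1-r0))
    cv2.imwrite('pics/'+out+'.png',cv2.resize(im,None,fx=s,fy=s,interpolation=cv2.INTER_CUBIC)); print('scale',s)
def ray(c,u,v,z=None):
    T=c['world_from_camera']; d=np.array([(u-c['cx'])/c['fx'],(v-c['cy'])/c['fy'],1.])
    if z is None:
        D=c['depth'][int(round(v)),int(round(u))]; return T[:3,:3]@(d*D)+T[:3,3]
    w=T[:3,:3]@d; return T[:3,3]+w*(z-T[2,3])/w[2]
def proj(c,p):
    T=c['world_from_camera']; q=T[:3,:3].T@(np.array(p)-T[:3,3]); return c['fx']*q[0]/q[2]+c['cx'],c['fy']*q[1]/q[2]+c['cy']
E
python3 - <<'E'
from h import *
a=shot('scene','s0');b=shot('top','t0')
for c in(a,b): print(c['fx'],c['cx'],c['cy'],c['world_from_camera'].round(3))
print(ctrl.get_obs())
E
```

```text
432.6869437567609 272.7085078708772 210.41385907710423 [[-0.637 -0.577  0.511  0.066]
 [-0.771  0.469 -0.431  0.544]
 [ 0.009 -0.669 -0.744  0.746]
 [ 0.     0.     0.     1.   ]]
421.7357124644037 279.1785688514387 207.4418887927603 [[-0.013 -0.998  0.062  0.449]
 [-1.     0.012 -0.025  0.19 ]
 [ 0.025 -0.062 -0.998  1.015]
 [ 0.     0.     0.     1.   ]]
{'time_s': 0.1, 'q': array([-1.30832762e+00,  1.81452507e-01,  1.60789324e+00,  1.21174913e-05,
        1.35379682e+00, -2.06320685e-01]), 'dq': array([ 1.23691355e-04, -4.94596390e-04, -1.46970182e-03,  2.23245044e-04,
        7.45989997e-05, -1.67181223e-04]), 'joint_efforts': array([ 2.49969034e-04, -4.45877695e+01, -3.52239132e+01, -1.79066974e-04,
        4.05557643e-03,  1.57846762e-05]), 'eef_pos': array([ 0.25967274, -0.51249943,  0.24148937]), 'eef_rot': array([-0.16367974, -0.68775983, -0.16477551,  0.68778223]), 'wrist_force': array([ 0.29935113,  0.03376676, -0.15813331]), 'torque': array([-0.04263842, -0.01679691, -0.01222462]), 'opening': 1.0002870840157028}
```

View pics/s0.png

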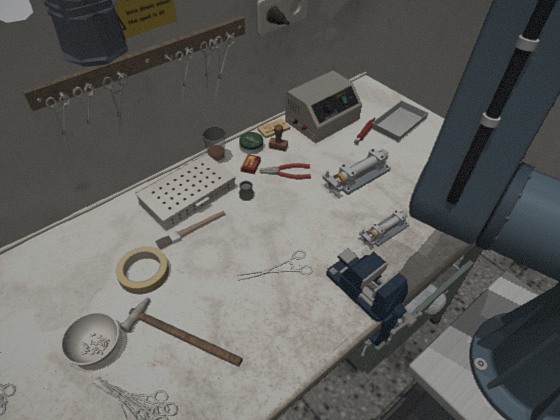

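View pics/t0.png

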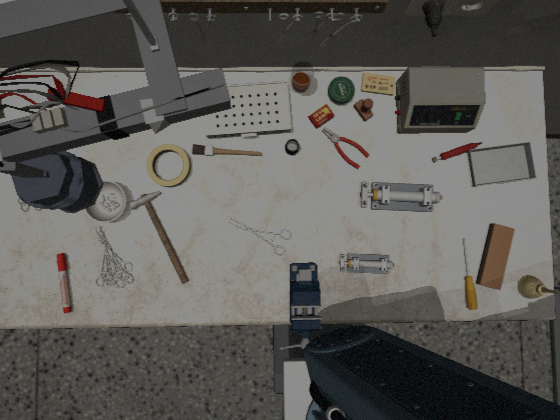

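Run:
```python
from h import *
crop('t0',220,205,300,265,'t0f'); crop('t0',350,170,450,230,'t0t'); crop('s0',230,240,320,290,'s0f');crop('s0',315,140,400,200,'s0t')
```

```text
scale 10.0
scale 8.0
scale 8.88888888888889
scale 9.411764705882353
```

View pics/t0f.png

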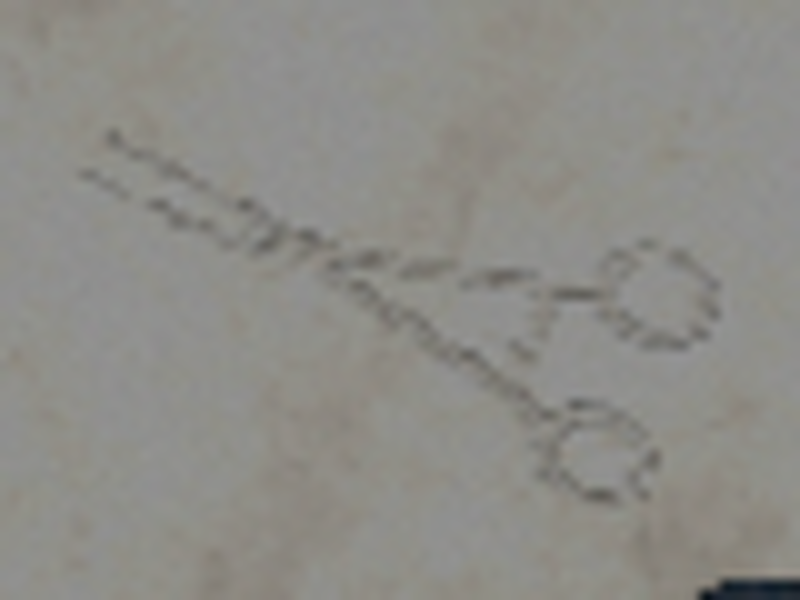

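View pics/t0t.png

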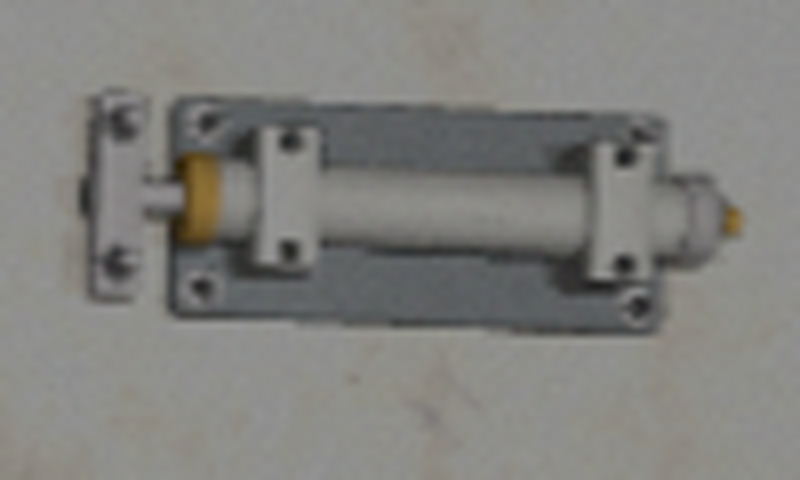

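View pics/s0f.png

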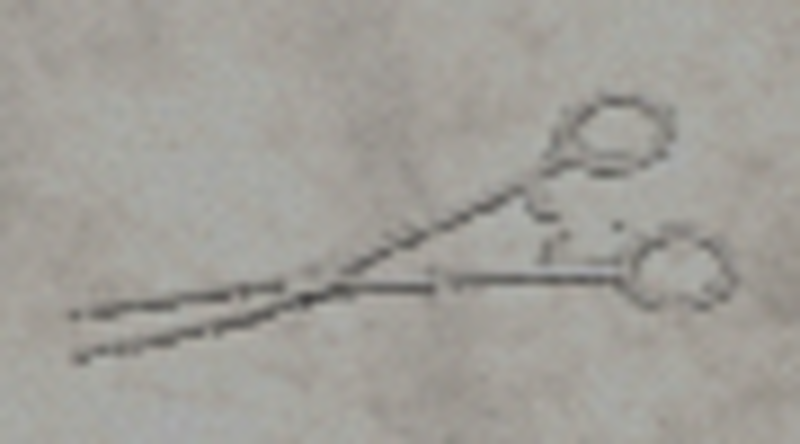

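View pics/s0t.png

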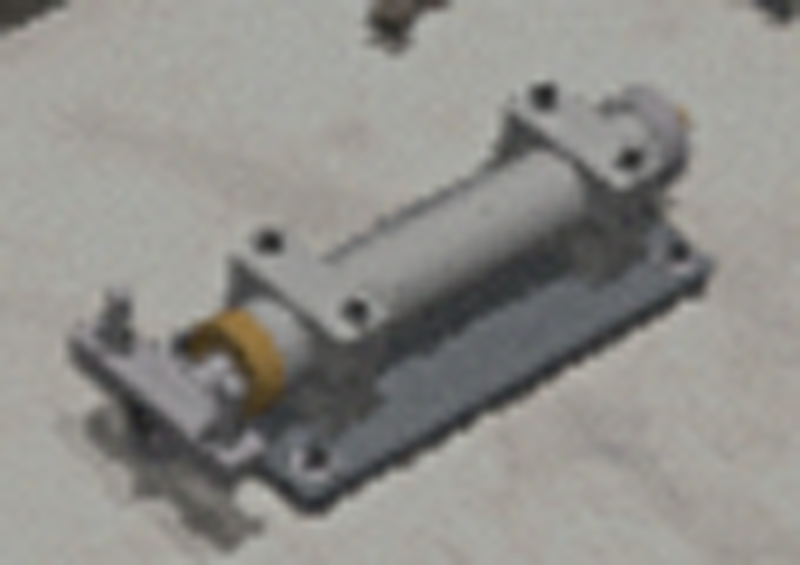

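Run:
```python
from h import *
t=load('t0');s=load('s0')
def P(c,x,y,sc,c0,r0,z): return ray(c,(x+.5)/sc-.5+c0,(y+.5)/sc-.5+r0,z)
f=lambda x,y:P(t,x,y,10,220,205,.003)
g=lambda x,y:P(s,x,y,8.889,230,240,.003)
for n,F,r1,r2,a,b in(('top',f,(657,296),(600,452),(110,135),(83,175)),('scene',g,(620,135),(682,270),(73,315),(75,358))):
    R1,R2,A,B=F(*r1),F(*r2),F(*a),F(*b); m=(R1+R2)/2; tp=(A+B)/2
    print(n,R1,R2,m,tp,'ringdist',np.linalg.norm(R1-R2),'len',np.linalg.norm(tp-m),'yaw',np.degrees(np.arctan2(*(tp-m)[1::-1])), 'perp yaw',np.degrees(np.arctan2(*(R1-R2)[1::-1])))
print('top lock',f(297,240))
h=lambda x,y,z:P(t,x,y,8,350,170,z)
C=[h(*p,.010) for p in((172,98),(665,115),(660,330),(172,316))]
print(np.array(C), [np.linalg.norm(C[i]-C[(i+1)%4]) for i in range(4)])
ctr=sum(C)/4; d=(C[0]+C[3]-C[1]-C[2]); print('plate ctr',ctr,'yaw',np.degrees(np.arctan2(d[1],d[0])))
print('pinbase? z54',h(122,118,.05),h(120,264,.05))
B=[h(*p,.036) for p in((94,92),(145,95),(136,298),(90,298))];print('bar',np.array(B),sum(B)/4)
k=lambda x,y,z:P(s,x,y,9.412,315,140,z)
print('scene pin top', k(118,293,.054),'pin base',k(118,345,.036)); print('depth', ray(t,365,185),ray(t,365,203),ray(t,400,196))
print('mouth brass top', h(198,155,.03),h(198,243,.03), 'tail',h(740,222,.03))
c=lambda x,y,z:P(s,x,y,9.412,315,140,z)
print('scene plate corners',c(312,508,.01),c(708,265,.01))
```

```text
top [0.44745146 0.15035515 0.003     ] [0.4104097  0.16451534 0.003     ] [0.42893058 0.15743524 0.003     ] [0.48291691 0.28416682 0.003     ] ringdist 0.03965605405771966 len 0.13775129124159016 yaw 66.92650202180295 perp yaw -20.920675334959615
scene [0.44453681 0.15001021 0.003     ] [0.40680434 0.16459122 0.003     ] [0.42567058 0.15730072 0.003     ] [0.4810313  0.28434409 0.003     ] ringdist 0.040451758283982724 len 0.13858148949528187 yaw 66.45423702253113 perp yaw -21.12809032071459
top lock [0.46196946 0.23640961 0.003     ]
[[ 0.57066733 -0.05818245  0.01      ]
 [ 0.56397692 -0.20797707  0.01      ]
 [ 0.49890554 -0.20411204  0.01      ]
 [ 0.50486357 -0.05641871  0.01      ]] [np.float64(0.14994395990816994), np.float64(0.06518606631013875), np.float64(0.14781345256657374), np.float64(0.065827386952625)]
plate ctr [ 0.53460334 -0.13167257  0.01      ] yaw 87.56539552436536
pinbase? z54 [ 0.56015814 -0.03362166  0.05      ] [ 0.51783767 -0.03194675  0.05      ]
bar [[ 0.5695251  -0.02879792  0.036     ]
 [ 0.56848739 -0.043824    0.036     ]
 [ 0.50881497 -0.03960751  0.036     ]
 [ 0.50897192 -0.02608728  0.036     ]] [ 0.53894985 -0.03457918  0.036     ]
scene pin top [ 0.55851344 -0.03609138  0.054     ] pin base [ 0.55746941 -0.0376518   0.036     ]
depth [ 0.55884743 -0.03461366  0.04742269] [ 0.5170056  -0.03356354  0.04727611] [ 0.53282352 -0.11734089  0.04190335]
mouth brass top [ 0.55125165 -0.06051526  0.03      ] [ 0.52520459 -0.05980449  0.03      ] tail [ 0.52962915 -0.22132335  0.03      ]
scene plate corners [ 0.50179714 -0.0552742   0.01      ] [ 0.49818629 -0.20374388  0.01      ]
```

Run:
```python
from h import *
from scipy.spatial.transform import Rotation as R
o=ctrl.get_obs(); w,x,y,z=o['eef_rot']; M=R.from_quat([x,y,z,w]).as_matrix(); print(M.round(3))
t=load('t0')
for n,u,v in(('vise',305,275),('vise',305,305),('loupe',292,147),('pliers',340,145),('mouth',375,195)): print(n,ray(t,u,v))
```

```text
[[-0.     0.452 -0.892]
 [ 0.001 -0.892 -0.452]
 [-1.    -0.002 -0.   ]]
vise [0.3552176  0.10940836 0.06042544]
vise [0.29232204 0.11240376 0.08289408]
loupe [0.65362603 0.1323456  0.02662505]
pliers [0.66291116 0.01345941 0.00102775]
mouth [ 0.53584533 -0.05882845  0.04146654]
```

Run:
```python
from h import *
t=load('t0')
for u,v in((60,180),(150,20),(210,90),(150,110),(60,130)): print(ray(t,u,v))
```

```text
[0.50420254 0.39355113 0.59966131]
[0.63529235 0.29054529 0.65790016]
[0.57472772 0.23952185 0.65340685]
[0.55635091 0.29045513 0.65659993]
[0.54047787 0.36837625 0.65266208]
```

drive_tool([
  [0, -0.041, -0.0368, 0, 0, 0, 0],
  [0, -0.041, -0.0368, 0, 0, 0, 0],
  [0, -0.041, -0.0368, 0, 0, 0, 0],
  [0, -0.041, -0.0368, 0, 0, 0, 0],
  [0, -0.041, -0.0368, 0, 0, 0, 0],
  [0, -0.041, -0.0368, 0, 0, 0, 0],
  [0, -0.041, -0.0368, 0, 0, 0, 0],
])

```text
time_s: 0.98
eef_pos: [0.36, -0.1388, 0.2422]
eef_rot: [0.164, 0.688, 0.164, -0.688]
wrist_force: [0.6, 0.3, 0.1]
opening: 0.501
```

drive_tool([
  [0.015, -0.041, -0.0368, 0, 0, 0, 0],
  [0.015, -0.041, -0.0368, 0, 0, 0, 0],
  [0.015, -0.041, -0.0368, 0, 0, 0, 0],
  [0.015, -0.041, -0.0368, 0, 0, 0, -0.2],
  [0.015, -0.041, -0.0368, 0, 0, 0, -0.2],
  [0.015, -0.041, -0.0368, 0, 0, 0, -0.2],
  [0.015, -0.041, -0.0368, 0, 0, 0, -0.2],
])

```text
time_s: 1.85
eef_pos: [0.4601, 0.2338, 0.1366]
eef_rot: [-0.164, -0.688, -0.164, 0.688]
wrist_force: [0.0, -0.5, -0.0]
opening: 0.4
```

drive_tool([
  [0, 0, 0, -10, 0, 0, -0.2],
  [0, 0, 0, -10, 0, 0, -0.2],
  [0, 0, 0, -10, 0, 0, -0.2],
  [0, 0, 0, -9.8, 0, 0, -0.3],
  [0, 0, 0, 0, 0, 0, -0.3],
])

```text
time_s: 2.48
eef_pos: [0.4598, 0.2318, 0.1369]
eef_rot: [-0.388, -0.591, -0.388, 0.591]
wrist_force: [0.4, -0.0, -0.6]
opening: 0.348
```

Run:
```python
from h import *
from scipy.spatial.transform import Rotation as R
o=ctrl.get_obs(); w,x,y,z=o['eef_rot']; M=R.from_quat([x,y,z,w]).as_matrix(); print(M.round(3),o['eef_pos'],o['q'])
d=np.array([.4594,.2319,0])-o['eef_pos']; print(M.T@d)
shot('scene','s1');shot('top','t1')
```

```text
[[-0.001  0.918 -0.398]
 [-0.    -0.398 -0.918]
 [-1.    -0.001  0.   ]] [0.45978335 0.23183705 0.13694428] [2.36208416e-01 1.72140334e-01 1.84748630e+00 6.73980345e-06
 1.12271842e+00 6.45028450e-01]
[ 1.36944507e-01 -2.93951699e-04  3.33493127e-05]
```

View pics/s1.png

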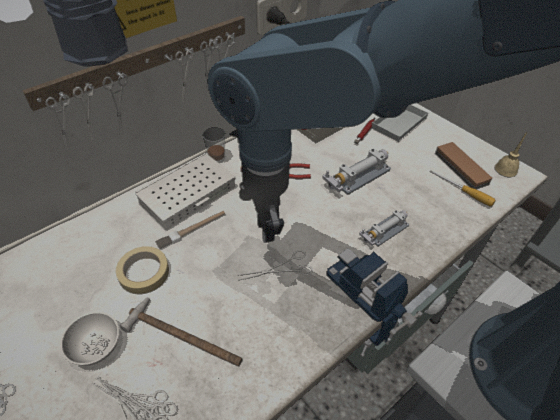

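View pics/t1.png

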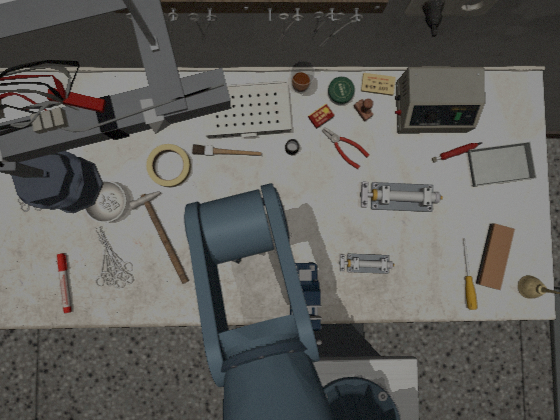

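drive_tool([
  [0.04, 0, 0, 0, 0, 0, -0.5],
  [0.04, 0, 0, 0, 0, 0, -0.5],
  [0.025, 0, 0, 0, 0, 0, -0.5],
  [0, 0, 0, 0, 0, 0, -0.5],
])

```text
time_s: 3.08
eef_pos: [0.4582, 0.2313, 0.0304]
eef_rot: [-0.387, -0.59, -0.388, 0.593]
wrist_force: [-0.1, 0.3, 0.4]
opening: 0.246
```

Run:
```python
from h import *
shot('scene','s2'); crop('s2',215,200,335,290,'s2c')
```

```text
scale 6.666666666666667
```

View pics/s2c.png

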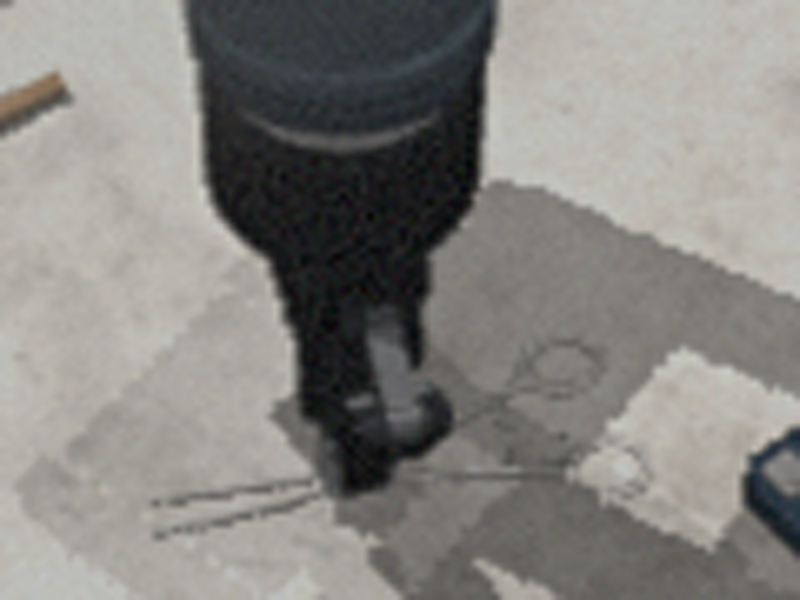

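drive_tool([
  [0.01, 0, 0, 0, 0, 0, -0.5],
  [0.007, 0, 0, 0, 0, 0, -0.5],
  [0, 0, 0, 0, 0, 0, -0.5],
  [0, 0, 0, 0, 0, 0, -0.7],
  [0, 0, 0, 0, 0, 0, -1],
  [0, 0, 0, 0, 0, 0, -1],
  [0, 0, 0, 0, 0, 0, -1],
  [0, 0, 0, 0, 0, 0, -1],
])

```text
time_s: 4.12
eef_pos: [0.4604, 0.232, 0.0157]
eef_rot: [0.389, 0.591, 0.388, -0.591]
wrist_force: [-0.9, -0.1, 5.3]
opening: 0.032
```

drive_tool([
  [0, 0, 0, 0, 0, 0, -1],
  [0, 0, 0, 0, 0, 0, -1],
])

```text
time_s: 4.38
eef_pos: [0.4604, 0.2319, 0.0157]
eef_rot: [0.389, 0.591, 0.388, -0.591]
wrist_force: [-1.4, -0.2, 5.9]
opening: 0.032
```

Run:
```python
from h import *
shot('scene','s3'); crop('s3',215,200,335,290,'s3c')
```

```text
scale 6.666666666666667
```

View pics/s3c.png

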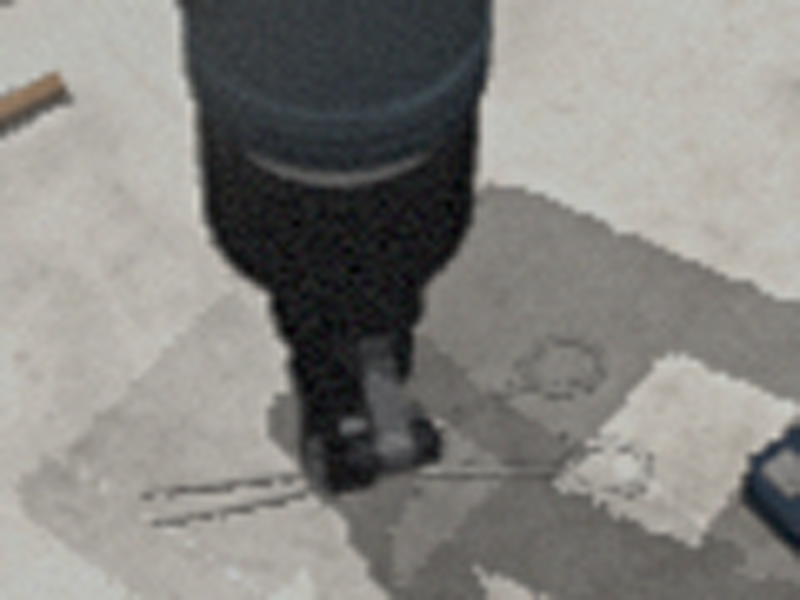

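drive_tool([
  [-0.005, 0, 0, 0, 0, 0, -1],
  [-0.01, 0, 0, 0, 0, 0, -1],
  [-0.01, 0, 0, 0, 0, 0, -1],
  [0, 0, 0, 0, 0, 0, -1],
])

```text
time_s: 4.92
eef_pos: [0.461, 0.2321, 0.0415]
eef_rot: [0.389, 0.592, 0.388, -0.59]
wrist_force: [0.0, -0.3, -1.2]
opening: 0.035
```

Run:
```python
from h import *
shot('scene','s4'); crop('s4',215,200,335,290,'s4c')
```

```text
scale 6.666666666666667
```

View pics/s4c.png

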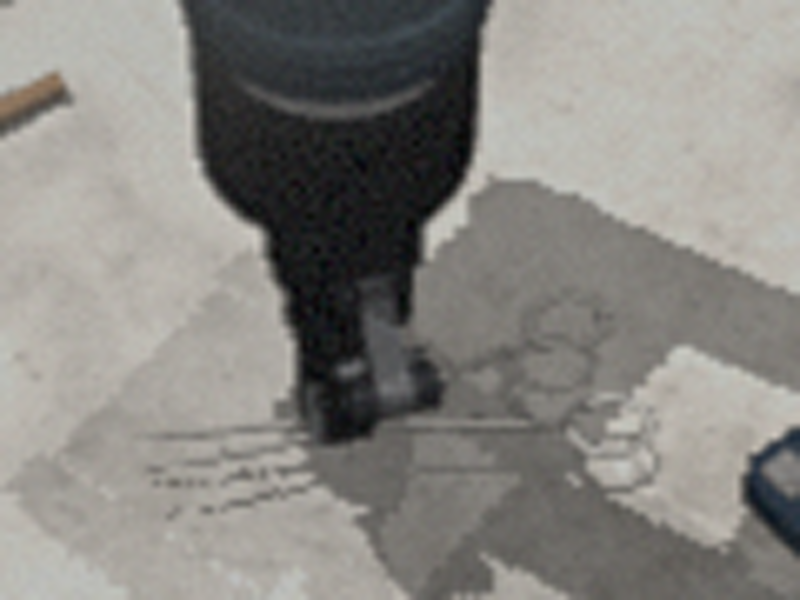

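drive_tool([
  [-0.025, 0, 0, 0, 0, 0, -1],
  [-0.025, 0, 0, -10.4, 0, 0, -1],
  [0, 0, 0, -10.5, 0, 0, -1],
  [0, 0.0178, 0.0353, 0, 0, 0, -1],
  [0, 0.0178, 0.0353, 0, 0, 0, -1],
  [0, 0.0178, 0.0353, 0, 0, 0, -1],
  [0, 0.0178, 0.0353, 0, 0, 0, -1],
  [0, 0.0178, 0.0353, 0, 0, 0, -1],
  [0, 0, 0, 0, 0, 0, -1],
  [0, 0, 0, 0, 0, 0, -1],
])

```text
time_s: 6.22
eef_pos: [0.5408, 0.052, 0.0898]
eef_rot: [-0.489, -0.51, -0.49, 0.511]
wrist_force: [-0.6, 0.5, -0.7]
opening: 0.033
```

Run:
```python
from h import *
shot('scene','s5'); shot('top','t5')
```

```text
(no output)
```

View pics/s5.png

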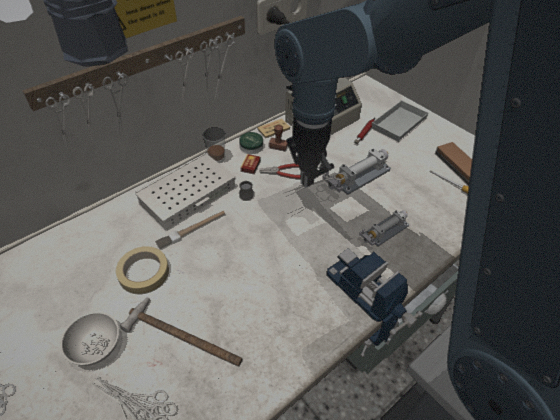

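View pics/t5.png

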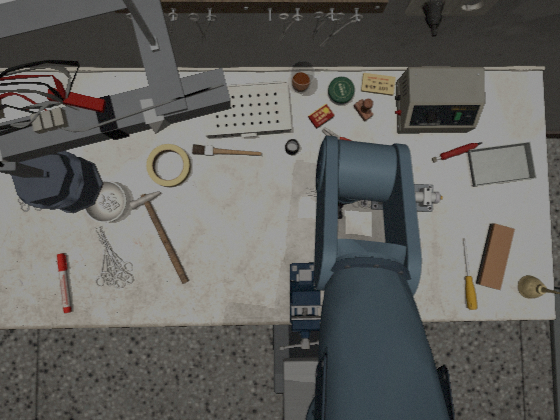

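Run:
```python
from h import *
from scipy.spatial.transform import Rotation as R
c=load('s5'); o=ctrl.get_obs()
crop('s5',270,140,390,230,'s5c')
sc=800/120
pj=lambda p:tuple(((np.array(proj(c,p))-[270,140]+.5)*sc-.5).round(0))
w,x,y,z=o['eef_rot']; M=R.from_quat([x,y,z,w]).as_matrix(); fy=-M[:,1]; fx=-M[:,2]; print(fx,fy)
tcp=o['eef_pos']; zb=tcp[2]-.0127
for l in(.0206,-.0206): print('ring exp',pj(tcp-.082*fx+l*fy+[0,0,zb+.003-tcp[2]]))
for p in((.518,-.032),(.560,-.0336)): print('pin top/base',pj([*p,.054]),pj([*p,.036]))
```

```text
scale 6.666666666666667
[4.16435539e-02 9.99132473e-01 3.41418969e-04] [-0.99913197  0.04164316  0.00107655]
ring exp (np.float64(462.0), np.float64(226.0))
ring exp (np.float64(380.0), np.float64(160.0))
pin top/base (np.float64(457.0), np.float64(275.0)) (np.float64(451.0), np.float64(312.0))
pin top/base (np.float64(375.0), np.float64(208.0)) (np.float64(370.0), np.float64(245.0))
```

View pics/s5c.png

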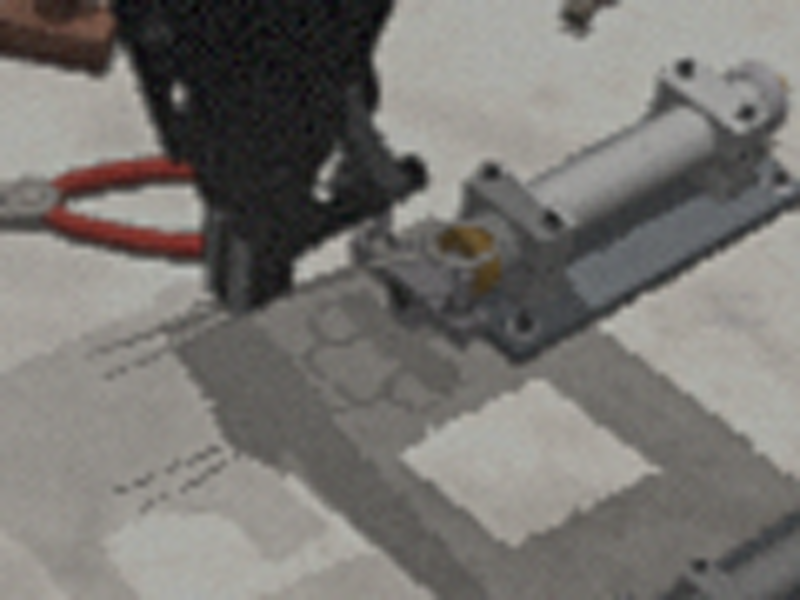

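Run:
```python
from h import *
c=load('s5')
im=c['img'][155:205,305:365,::-1]
im=cv2.convertScaleAbs(im,alpha=1.6,beta=-30)
cv2.imwrite('pics/s5d.png',cv2.resize(im,None,fx=12,fy=12,interpolation=cv2.INTER_LANCZOS4))
d=c['depth'][155:205,305:365]; 
f=lambda u,v:((u-305+.5)*12-.5,(v-155+.5)*12-.5)
```

```text
(no output)
```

View pics/s5d.png

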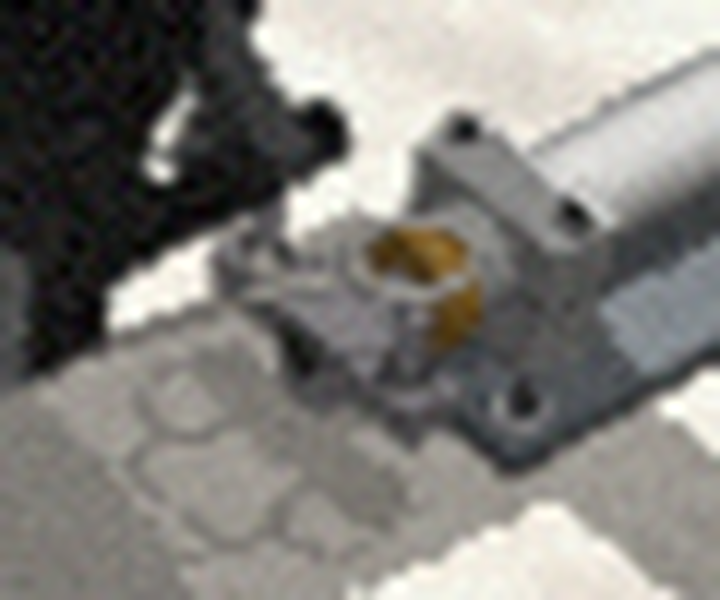

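Run:
```python
from h import *
c=load('s5')
P=[]
for v in range(155,200):
  for u in range(305,350):
    if c['depth'][v,u]>0:
      p=ray(c,u,v)
      if .055<p[2]<.1 and p[1]<.03: P.append((u,v,*(p*1000).round(1)))
P=np.array(P);print(len(P))
for r in P: print(*r)
for z in(.07,.075,.08): print(z,ray(c,339.4,176.0,z))
```

```text
72
329.0 163.0 559.6 -40.3 74.9
336.0 173.0 524.9 -28.3 75.6
337.0 173.0 524.2 -30.9 74.6
338.0 173.0 522.6 -32.5 74.8
339.0 173.0 521.6 -34.9 74.1
340.0 173.0 520.5 -36.9 73.8
341.0 173.0 518.2 -37.6 75.0
342.0 173.0 517.6 -40.4 73.8
323.0 174.0 539.9 -1.7 77.3
324.0 174.0 539.1 -4.2 76.4
334.0 174.0 525.1 -22.0 76.1
335.0 174.0 523.1 -23.0 77.0
336.0 174.0 523.6 -27.3 74.0
342.0 174.0 514.8 -37.5 74.5
343.0 174.0 513.4 -39.2 74.5
344.0 174.0 512.3 -41.4 74.0
334.0 175.0 522.3 -19.1 76.8
335.0 175.0 521.2 -21.3 76.3
344.0 175.0 508.8 -37.5 75.7
325.0 176.0 533.6 -2.1 75.5
326.0 176.0 532.5 -4.2 75.0
327.0 176.0 530.5 -5.3 75.9
333.0 176.0 522.2 -16.0 75.7
334.0 176.0 520.4 -17.3 76.1
344.0 176.0 508.2 -37.4 73.2
326.0 177.0 530.5 -2.3 74.6
327.0 177.0 529.0 -3.9 74.7
328.0 177.0 527.8 -6.0 74.4
333.0 177.0 519.7 -13.5 75.9
334.0 177.0 518.1 -15.0 76.2
335.0 177.0 518.0 -18.4 74.2
343.0 177.0 507.8 -33.9 72.5
344.0 177.0 505.2 -34.2 74.2
327.0 178.0 528.0 -3.2 72.8
328.0 178.0 524.8 -3.0 75.3
329.0 178.0 523.8 -5.2 74.7
330.0 178.0 521.2 -5.5 76.5
331.0 178.0 520.2 -7.7 75.9
332.0 17
[... 385 characters left out ...]
73.6
337.0 179.0 509.0 -15.2 76.6
338.0 179.0 508.2 -17.8 75.6
339.0 179.0 507.2 -20.0 75.1
340.0 179.0 505.9 -21.9 74.9
341.0 179.0 504.4 -23.6 75.0
342.0 179.0 503.1 -25.5 74.8
321.0 180.0 528.3 15.7 77.8
322.0 180.0 526.6 14.3 78.3
323.0 180.0 526.5 11.1 76.4
324.0 180.0 524.4 10.2 77.4
325.0 180.0 524.3 6.9 75.5
339.0 180.0 517.1 -33.3 56.5
318.0 181.0 530.6 22.6 77.2
319.0 181.0 530.2 19.8 75.8
320.0 181.0 527.9 19.1 77.1
321.0 181.0 527.5 16.2 75.7
322.0 181.0 526.4 14.2 75.3
316.0 182.0 531.2 28.1 77.1
317.0 182.0 527.9 28.6 79.9
318.0 182.0 529.7 23.3 75.3
0.07 [ 0.51685938 -0.03201593  0.07      ]
0.075 [ 0.51352824 -0.02775494  0.075     ]
0.08 [ 0.51019711 -0.02349396  0.08      ]
```

Run:
```python
from h import *
for fn in('s0','t0'):
  c=load(fn);P=[]
  for v in range(150,210):
   for u in range(315,385):
    if c['depth'][v,u]>0:
      p=ray(c,u,v)
      if .040<p[2]<.06 and -.05<p[1]<0 and .48<p[0]<.6: P.append((u,v,*(p*1000).round(1)))
  print(fn)
  for r in P: print(*r)
```

```text
s0
327 170 559.9 -37.0 54.6
328 170 558.5 -39.0 54.5
326 171 561.1 -35.4 51.6
327 171 558.7 -36.2 52.8
328 171 558.1 -39.1 51.5
326 172 559.9 -34.5 49.7
327 172 557.0 -34.7 51.7
328 172 554.9 -35.8 52.6
326 173 560.5 -35.7 45.3
327 173 557.8 -36.1 47.0
328 173 556.3 -37.9 47.1
326 174 559.0 -34.4 43.9
327 174 555.4 -33.8 46.9
328 174 557.4 -39.7 42.0
326 175 559.3 -35.3 40.0
339 180 518.8 -35.6 53.8
340 180 518.0 -38.2 52.8
338 181 517.3 -30.6 54.8
339 181 516.6 -33.3 53.7
340 181 516.8 -37.3 51.1
338 182 516.9 -30.7 51.8
339 182 515.5 -32.6 51.7
340 182 514.5 -34.9 51.0
338 183 518.3 -33.1 46.1
339 183 515.4 -33.1 48.2
338 184 517.5 -32.6 43.7
339 184 515.2 -33.4 45.0
338 185 517.0 -32.6 40.9
339 185 515.8 -34.8 40.5
t0
366 183 563.1 -36.3 50.6
367 183 562.5 -37.5 55.6
365 184 561.1 -34.6 47.9
366 184 560.6 -35.9 52.2
367 184 560.4 -37.9 53.4
365 185 558.8 -34.6 47.4
366 185 558.4 -36.0 51.3
367 185 558.3 -38.3 51.6
365 186 557.1 -35.8 42.2
366 194 538.5 -38.0 40.4
363 198 529.1 -30.5 41.7
365 201 521.8 -34.2 44.9
366 201 521.2 -34.7 53.0
364 202 519.7 -32.3 43.0
365 202 518.9 -32.2 53.3
366 202 518.9 -34.6 52.9
367 202 518.9 -37.0 52.7
364 203 517.4 -32.5 41.8
365 203 517.0 -33.6 47.3
366 203 516.8 -35.2 50.2
364 204 515.2 -32.8 40.2
```

Run:
```python
from h import *
c=load('s5');P=[]
for v in range(150,215):
   for u in range(270,345):
    if c['depth'][v,u]>0:
      p=ray(c,u,v)
      if .06<p[2]<.086 and (p[1]>.07 or (p[0]>.54 and p[1]<.03)): P.append((u,v,*(p*1000).round(1)))
for r in P: print(*r)
```

```text
329 163 559.6 -40.3 74.9
296 187 542.6 77.6 83.6
297 187 543.7 73.5 80.3
298 187 542.4 71.7 80.1
294 188 545.3 80.8 80.5
295 188 544.6 78.4 79.6
296 188 543.4 76.6 79.4
291 189 548.0 87.0 79.3
292 189 547.2 84.8 78.5
293 189 545.6 83.3 78.8
294 189 545.6 80.3 76.9
299 189 536.3 74.3 80.4
300 189 534.7 72.9 80.8
289 190 548.7 92.2 79.0
290 190 546.7 91.1 79.8
291 190 546.6 88.2 78.0
297 190 536.8 79.7 80.4
298 190 536.0 77.4 79.5
299 190 536.1 74.3 77.5
286 191 548.5 101.1 81.7
287 191 548.3 98.2 80.0
288 191 547.8 95.8 78.9
295 191 537.9 84.4 79.4
296 191 536.4 82.9 79.7
297 191 535.0 81.2 79.7
283 192 550.9 107.4 80.8
284 192 549.4 105.9 81.1
285 192 549.5 102.9 79.0
293 192 535.7 92.4 83.2
294 192 536.9 88.2 79.6
295 192 534.5 87.5 81.1
291 193 537.9 95.9 80.7
292 193 537.1 93.8 79.9
289 194 538.4 101.2 80.6
290 194 537.6 99.0 79.9
286 195 539.9 108.4 81.1
287 195 537.5 107.7 82.5
285 196 541.0 110.2 78.3
```

drive_tool([
  [0, 0.0017, 0.0057, -1.6, -2.2, 0, -1],
  [0, 0, 0, 0, 0, 0, -1],
  [0.01, 0, 0, 0, 0, 0, -1],
  [0, 0, 0, 0, 0, 0, -1],
])

```text
time_s: 6.82
eef_pos: [0.5419, 0.046, 0.0791]
eef_rot: [-0.505, -0.493, -0.488, 0.514]
wrist_force: [0.0, -0.2, -0.1]
opening: 0.037
```

```bash
cat > ringm.py <<'E'
from h import *
import sys
fn=sys.argv[1]; z0,z1=float(sys.argv[2]),float(sys.argv[3])
c=shot('scene',fn)
im=cv2.convertScaleAbs(c['img'][155:205,305:365,::-1],alpha=1.6,beta=-30)
cv2.imwrite('pics/'+fn+'d.png',cv2.resize(im,None,fx=12,fy=12,interpolation=cv2.INTER_LANCZOS4))
P=[];J=[]
for v in range(150,225):
   for u in range(260,350):
    if c['depth'][v,u]>0:
      p=ray(c,u,v)
      if z0<p[2]<z1 and p[1]<-.012 and p[0]<.531 and p[1]>-.055: P.append(p)
      if z0<p[2]<z1+.01 and p[1]>.07 and .52<p[0]<.57: J.append(p)
P=np.array(P)*1000;J=np.array(J)*1000
print('n',len(P),'ring min',P.min(0).round(1),'max',P.max(0).round(1),'mid',((P.min(0)+P.max(0))/2).round(1),'medz',np.median(P[:,2]))
print('jaw z',np.median(J[:,2])); J=J[J[:,1]>95]; print(J.round(1))
o=ctrl.get_obs(); print(o['eef_pos'],o['wrist_force'],o['opening'],o['time_s'])
E
python3 ringm.py s6 .058 .08
```

```text
n 45 ring min [506.  -47.4  64.6] max [528.2 -12.3  71.2] mid [517.1 -29.9  67.9] medz 67.4959613518722
jaw z 67.71493808149442
[[551.1 101.   67.2]
 [548.7 100.3  68.6]
 [547.9  98.1  67.9]
 [539.4  99.6  66.4]]
[0.54220294 0.04583113 0.07949839] [-0.36383591 -0.429404   -0.91575785] 0.029399868300316805 6.875
```

View pics/s6d.png

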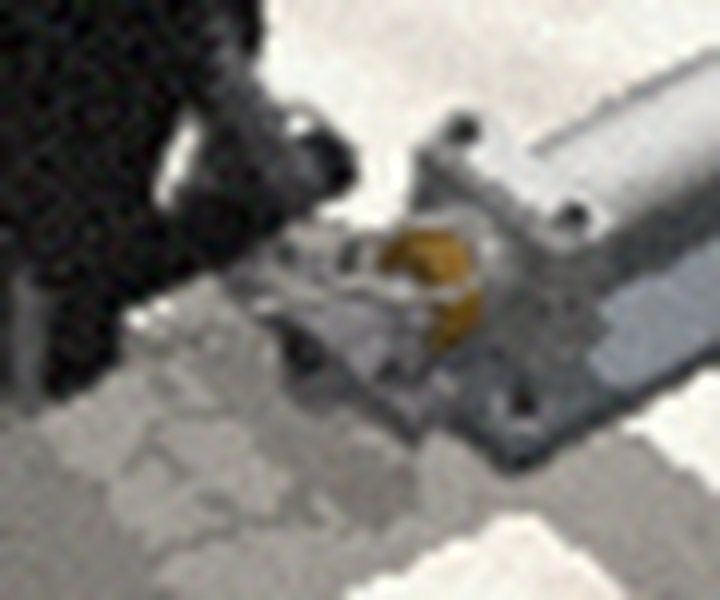

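drive_tool([
  [0.007, 0, 0, 0, 0, 0, -1],
  [0.006, 0, 0, 0, 0, 0, -1],
  [0.003, 0, 0, 0, 0, 0, -1],
  [0, 0, 0, 0, 0, 0, -1],
])

```text
time_s: 7.38
eef_pos: [0.5427, 0.045, 0.0639]
eef_rot: [-0.505, -0.494, -0.487, 0.514]
wrist_force: [-0.8, 0.9, -0.2]
opening: 0.03
```

```bash
python3 ringm.py s7 .045 .062
```

```text
n 55 ring min [507.6 -49.1  47.6] max [530.4 -12.2  55.6] mid [519.  -30.6  51.6] medz 52.07573389768505
jaw z 52.58866504064341
[[553.1  95.7  49.4]
 [549.3  96.2  52.8]
 [551.6  99.9  50.2]
 [539.2  99.2  53.5]
 [539.3  96.1  51.4]
 [538.9 102.3  52.7]]
[0.54289477 0.04496796 0.06420147] [ 0.68560039 -0.30876748 -0.03666283] 0.0336841936313743 7.425
```

View pics/s7d.png

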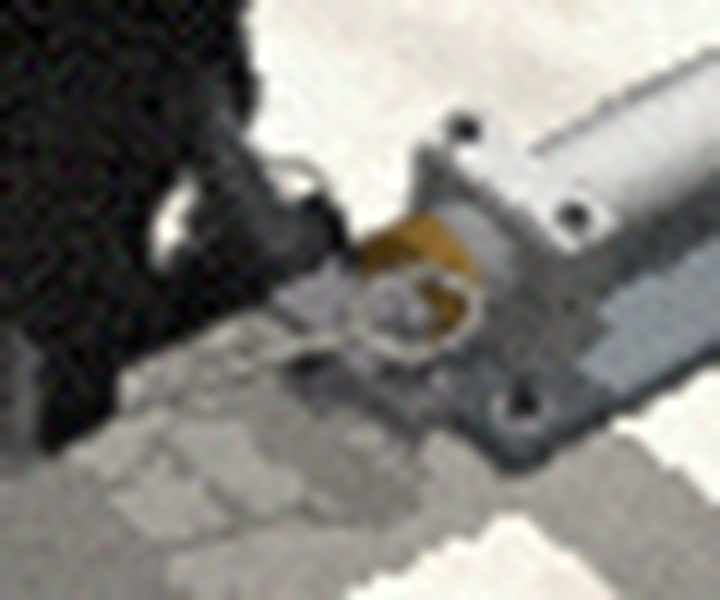

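drive_tool([
  [0.006, 0, 0, 0, 0, 0, -1],
  [0.004, 0, 0, 0, 0, 0, -1],
  [0.002, 0, 0, 0, 0, 0, -1],
  [0, 0, 0, 0, 0, 0, -1],
])

```text
time_s: 7.92
eef_pos: [0.5427, 0.0445, 0.0521]
eef_rot: [-0.506, -0.494, -0.487, 0.513]
wrist_force: [-0.4, 0.8, 0.0]
opening: 0.032
```

```bash
python3 ringm.py s8 .034 .049
```

```text
n 73 ring min [507.6 -54.8  34.6] max [530.5 -12.7  47.6] mid [519.  -33.8  41.1] medz 39.80106090109592
jaw z 40.605245558381185
[[551.7  99.4  40. ]
 [549.7  98.3  40.9]
 [538.4  96.4  42.5]
 [541.1  99.7  39.3]
 [540.4  97.4  38.3]]
[0.5428767  0.04454097 0.05225032] [ 0.18939238 -0.23209256  0.03390967] 0.03235648423713177 7.975
```

View pics/s8d.png

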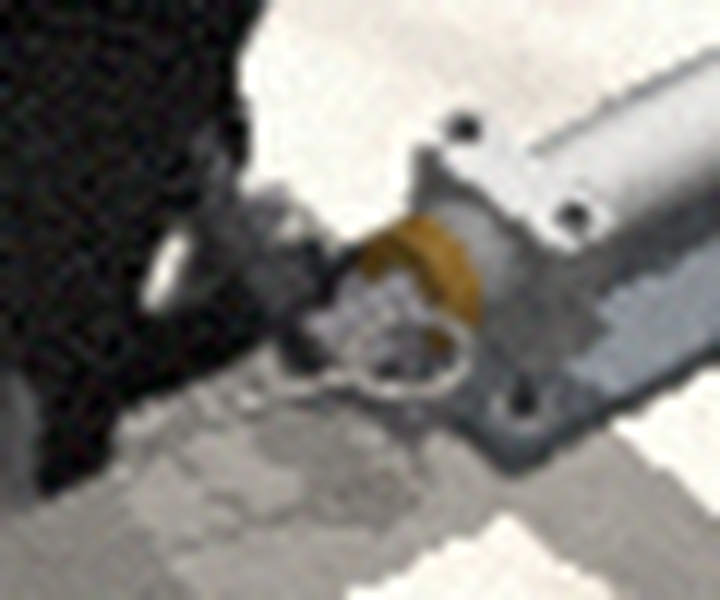

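Run:
```python
from h import *
from scipy.spatial.transform import Rotation as R
o=ctrl.get_obs(); w,x,y,z=o['eef_rot']; M=R.from_quat([x,y,z,w]).as_matrix(); a=np.radians(87.4)
print(M.round(3), M.T@[np.cos(a),np.sin(a),0])
```

```text
[[-0.001  1.    -0.015]
 [-0.038 -0.015 -0.999]
 [-0.999 -0.001  0.038]] [-0.03837921  0.03073806 -0.99879037]
```

drive_tool([
  [-0.0001, 0.0001, -0.003, 0, 0, 0, -1],
  [-0.0001, 0.0001, -0.003, 0, 0, 0, -1],
  [-0.0001, 0.0001, -0.003, 0, 0, 0, -1],
  [-0.0001, 0.0001, -0.003, 0, 0, 0, -1],
  [0, 0, 0, 0, 0, 0, -1],
])

```text
time_s: 8.6
eef_pos: [0.5437, 0.0565, 0.0524]
eef_rot: [-0.506, -0.494, -0.487, 0.513]
wrist_force: [-0.3, -2.8, -0.6]
opening: 0.032
```

```bash
python3 ringm.py s9 .034 .049; python3 -c "
from h import *
c=shot('top','t9')"
```

```text
n 65 ring min [508.2 -54.5  34. ] max [530.1 -12.8  48.1] mid [519.1 -33.7  41.1] medz 39.83242398581588
jaw z 40.62168339980132
[[547.  100.7  44.8]
 [548.3  96.5  40.8]
 [552.1 105.   40.2]
 [549.4 104.4  42. ]
 [550.9 100.   37.8]
 [551.7 111.2  41.4]
 [551.4 108.5  39.9]
 [539.8  95.1  40.5]
 [540.  100.8  41. ]
 [539.7  98.   39.3]
 [539.9 106.8  41.9]
 [539.4 104.2  40.5]
 [539.9 112.6  42.6]
 [541.5 108.1  38.2]
 [539.7 115.6  41.6]]
[0.54366585 0.05642488 0.0523483 ] [ 1.14100056 -3.27312027 -0.54185013] 0.03316670005353154 8.65
```

View pics/s9d.png

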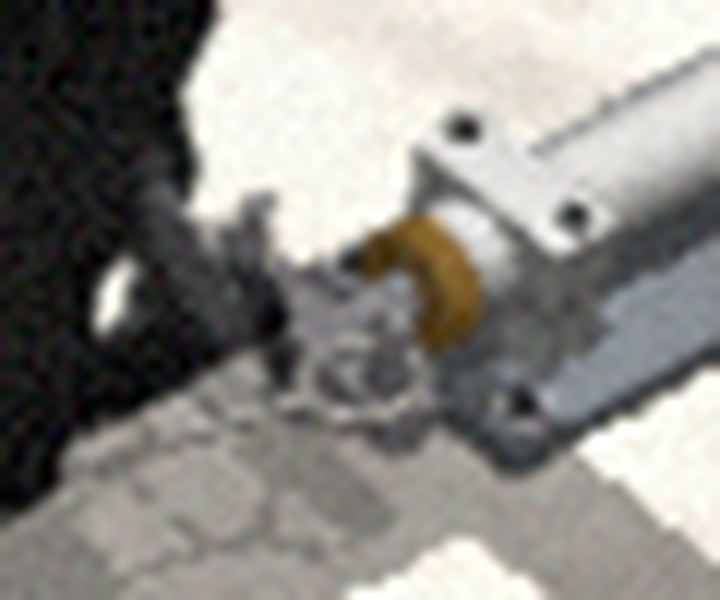

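View pics/t9.png

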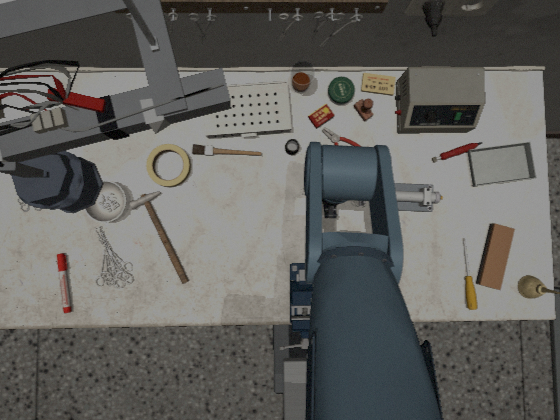

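drive_tool([
  [-0.0001, 0.0001, -0.004, 0, 0, 0, -1],
  [-0.0001, 0.0001, -0.004, 0, 0, 0, -1],
  [-0.0002, 0.0001, -0.004, 0, 0, 0, -1],
  [-0.0002, 0.0001, -0.004, 0, 0, 0, -1],
  [-0.0002, 0.0001, -0.004, 0, 0, 0, -1],
  [0, 0, 0, 0, 0, 0, -1],
])

```text
time_s: 9.45
eef_pos: [0.5445, 0.0765, 0.0523]
eef_rot: [-0.506, -0.494, -0.487, 0.513]
wrist_force: [1.2, -5.6, 0.1]
opening: 0.034
```

```bash
python3 ringm.py s10 .034 .049 ; python3 -c "
from h import *
crop('s10',280,150,380,225,'s10c')"
```

```text
n 14 ring min [511.5 -54.9  34.9] max [530.4 -12.2  44.2] mid [520.9 -33.6  39.6] medz 38.53484010203012
jaw z 42.90923112634421
[[549.6  95.4  39.1]
 [548.4 102.3  41.4]
 [547.4 100.3  40.9]
 [545.5  99.   41.6]
 [550.  106.7  39.9]
 [549.1 104.6  39.2]
 [548.7 102.   37.8]
 [538.3  96.5  42.7]
 [549.7 112.8  41. ]
 [548.  111.4  41.5]
 [540.9 100.   39.6]
 [537.3 100.3  42.9]
 [549.4 118.9  42.2]
 [549.2 116.2  40.5]
 [541.1 105.7  40.2]
 [538.9 104.7  41.3]
 [537.7 102.8  41. ]
 [553.7 123.9  38.7]
 [549.6 124.5  42.6]
 [539.1 110.3  41.8]
 [537.8 108.5  41.6]
 [553.  130.2  40.4]
 [551.2 128.9  41.1]
 [539.5 115.8  42. ]
 [539.7 112.6  39.6]
 [539.9 121.2  42.1]
 [539.7 118.4  40.4]
 [541.8 125.2  40. ]
 [540.3 123.6  40.2]
 [543.2 129.8  38.7]
 [541.7 128.2  38.9]
 [542.1 133.5  39. ]]
[0.544469   0.07641755 0.05235689] [ 0.23800118 -6.28056013 -0.12285506] 0.03340252052614645 9.5
scale 8.0
```

View pics/s10c.png

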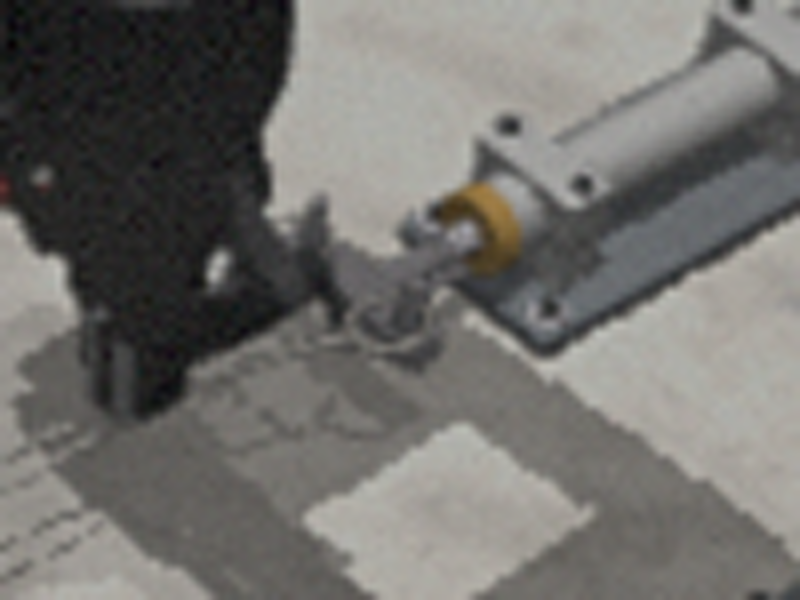

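```bash
cat > pinm.py <<'E'
from h import *
import sys
c=load(sys.argv[1]); P=[]
for v in range(150,225):
   for u in range(280,385):
    if c['depth'][v,u]>0:
      p=ray(c,u,v)
      if .042<p[2]<.057 and -.05<p[1]<.03 and .5<p[0]<.575: P.append((u,v,*(p*1000)))
P=np.array(P)
d=np.array([.0454,.999]); m=np.array([538.9,-35.25])
for n,s in(('R',P[P[:,2]>552]),('L',P[(P[:,2]<524)])):
    q=s[:,2:4]@d-m@d; print(n,len(s),'median along',np.median(q).round(1), s[:,2:].mean(0).round(1)); 
    if len(s)<40: print(np.c_[s[:,:2],q].round(1).tolist())
E
for f in s0 s8 s9 s10; do echo $f; python3 pinm.py $f; done
```

```text
s0
R 13 median along 0.2 [558.3 -36.1  50. ]
[[327.0, 170.0, -0.8], [328.0, 170.0, -2.8], [326.0, 171.0, 0.9], [327.0, 171.0, -0.0], [328.0, 171.0, -2.9], [326.0, 172.0, 1.7], [327.0, 172.0, 1.4], [328.0, 172.0, 0.2], [326.0, 173.0, 0.5], [327.0, 173.0, -0.0], [328.0, 173.0, -1.9], [326.0, 174.0, 1.7], [327.0, 174.0, 2.2]]
L 12 median along 1.0 [516.7 -33.8  50.3]
[[339.0, 180.0, -1.2], [340.0, 180.0, -3.9], [338.0, 181.0, 3.7], [339.0, 181.0, 1.0], [340.0, 181.0, -3.0], [338.0, 182.0, 3.6], [339.0, 182.0, 1.6], [340.0, 182.0, -0.8], [338.0, 183.0, 1.2], [339.0, 183.0, 1.1], [338.0, 184.0, 1.6], [339.0, 184.0, 0.8]]
s8
R 11 median along -1.3 [558.4 -37.1  50.1]
[[327.0, 170.0, -1.3], [328.0, 170.0, -4.5], [326.0, 171.0, 2.8], [327.0, 171.0, 0.3], [328.0, 171.0, -1.7], [326.0, 172.0, 0.2], [327.0, 172.0, 0.9], [328.0, 172.0, -3.8], [327.0, 173.0, 1.2], [328.0, 173.0, -2.2], [328.0, 174.0, -2.9]]
L 16 median along 1.1 [517.2 -31.5  48.1]
[[339.0, 180.0, -1.2], [340.0, 180.0, -2.2], [338.0, 181.0, 2.0], [339.0, 181.0, 0.0], [340.0, 181.0, -1.8], [338.0, 182.0, 1.9], [339.0, 182.0, -0.2]
[... 950 characters left out ...]
0.0, 175.0, 21.7], [318.0, 176.0, 25.1], [319.0, 176.0, 23.8], [320.0, 176.0, 23.3], [318.0, 177.0, 25.0], [319.0, 177.0, 26.5], [320.0, 177.0, 21.9], [318.0, 178.0, 26.9], [319.0, 178.0, 25.5], [320.0, 178.0, 22.1], [319.0, 179.0, 26.3]]
L 19 median along 25.3 [517.5  -7.5  47.9]
[[331.0, 184.0, 23.9], [330.0, 185.0, 25.3], [331.0, 185.0, 24.7], [332.0, 185.0, 22.4], [330.0, 186.0, 25.5], [331.0, 186.0, 25.4], [332.0, 186.0, 23.3], [330.0, 187.0, 28.8], [331.0, 187.0, 25.3], [332.0, 187.0, 24.0], [330.0, 188.0, 26.2], [331.0, 188.0, 26.4], [332.0, 188.0, 22.0], [333.0, 188.0, 18.9], [330.0, 189.0, 26.3], [331.0, 189.0, 24.8], [324.0, 191.0, 41.8], [331.0, 192.0, 31.0], [326.0, 193.0, 42.9]]
```

drive_tool([
  [-0.0002, 0.0001, -0.004, 0, 0, 0, -1],
  [-0.0001, 0.0001, -0.004, 0, 0, 0, -1],
  [-0.0002, 0.0001, -0.004, 0, 0, 0, -1],
  [-0.0001, 0.0001, -0.002, 0, 0, 0, -1],
  [0, 0, 0, 0, 0, 0, -1],
])

```text
time_s: 10.12
eef_pos: [0.5452, 0.0899, 0.0524]
eef_rot: [-0.506, -0.493, -0.486, 0.513]
wrist_force: [0.6, -7.2, -0.5]
opening: 0.033
```

```bash
python3 ringm.py s11 .034 .049|head -2 ; python3 pinm.py s11; python3 -c "
from h import *
o=ctrl.get_obs(); print(o['eef_pos'],o['wrist_force'])
crop('s11',280,150,380,225,'s11c'); crop('s11',315,160,355,190,'s11e')"
```

```text
n 4 ring min [524.9 -54.7  36.6] max [531.  -52.9  43.9] mid [527.9 -53.8  40.3] medz 40.44639218974749
jaw z 43.29796407114239
R 15 median along 38.2 [561.5   2.2  48.4]
[[314.0, 177.0, 38.9], [315.0, 177.0, 37.7], [316.0, 177.0, 35.8], [314.0, 178.0, 38.5], [315.0, 178.0, 38.2], [316.0, 178.0, 34.6], [310.0, 179.0, 42.1], [314.0, 179.0, 39.1], [315.0, 179.0, 37.9], [316.0, 179.0, 34.4], [309.0, 180.0, 46.3], [314.0, 180.0, 39.2], [315.0, 180.0, 36.9], [314.0, 181.0, 39.2], [315.0, 181.0, 38.1]]
L 18 median along 38.8 [518.3   9.   47. ]
[[326.0, 187.0, 37.9], [327.0, 187.0, 36.3], [326.0, 188.0, 39.6], [327.0, 188.0, 37.7], [328.0, 188.0, 35.0], [326.0, 189.0, 40.1], [327.0, 189.0, 38.5], [326.0, 190.0, 38.3], [327.0, 190.0, 38.6], [326.0, 191.0, 39.1], [327.0, 191.0, 36.9], [329.0, 191.0, 32.4], [318.0, 194.0, 59.9], [319.0, 194.0, 57.6], [327.0, 194.0, 43.2], [317.0, 195.0, 62.9], [320.0, 195.0, 57.6], [326.0, 195.0, 46.4]]
[0.54520939 0.08990257 0.05247347] [ 1.17716568 -7.45643458 -0.5828921 ]
scale 8.0
scale 20.0
```

View pics/s11c.png

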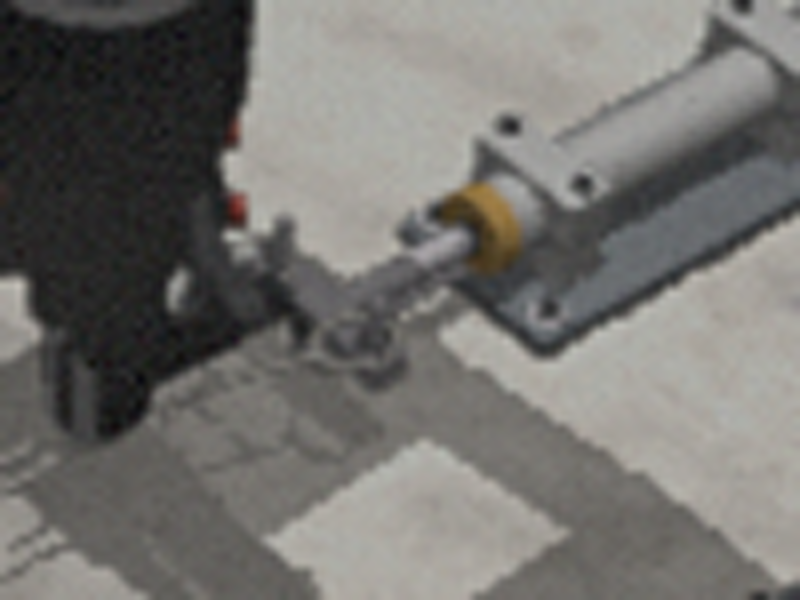

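View pics/s11e.png

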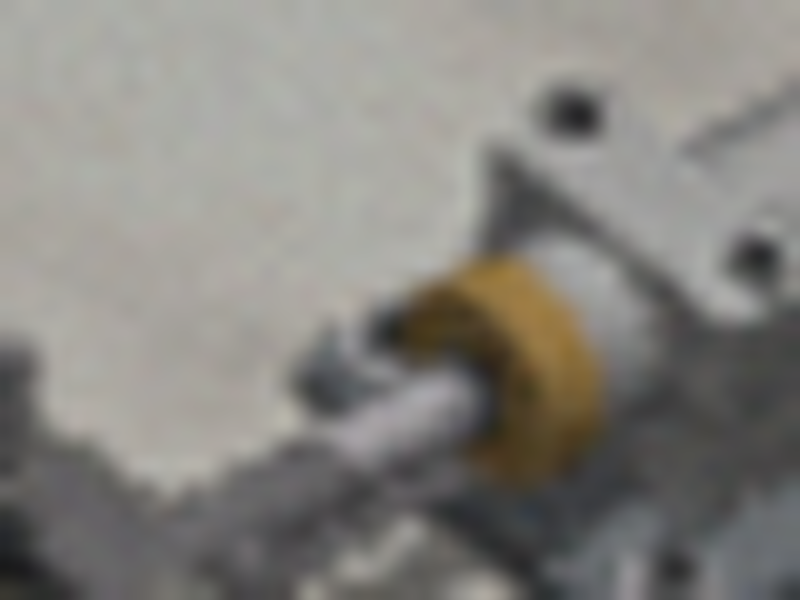

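drive_tool([
  [-0.0001, 0.0001, -0.001, 0, 0, 0, -1],
  [0, 0, -0.001, 0, 0, 0, -1],
  [0, 0, 0, 0, 0, 0, -1],
  [0, 0, 0, 0, 0, 0, -1],
])

```text
time_s: 10.68
eef_pos: [0.5454, 0.0917, 0.0525]
eef_rot: [-0.506, -0.493, -0.486, 0.514]
wrist_force: [1.4, -8.4, -1.2]
opening: 0.031
```

```bash
cat > fin.py <<'E'
import sys
from h import *
fn=sys.argv[1]
cs=[camera('scene') for _ in range(6)]
im=np.mean([c['img'].astype(float) for c in cs],0).astype(np.uint8)
c=cs[0]; c['img']=im; D=np.array([x['depth'] for x in cs]); c['depth']=np.median(D,0); pickle.dump(c,open(fn+'.pkl','wb'))
crop(fn,320,165,350,187,fn+'e')
o=ctrl.get_obs(); print(o['eef_pos'],o['wrist_force'],o['opening'],o['time_s'])
E
python3 fin.py s12; python3 pinm.py s12
```

```text
scale 26.666666666666668
[0.5453626  0.09173237 0.05248309] [ 1.99219592 -7.97648312 -0.17582017] 0.03391983792893299 10.975
R 13 median along 39.2 [560.4   3.1  48.5]
[[314.0, 177.0, 38.1], [315.0, 177.0, 36.8], [314.0, 178.0, 41.1], [315.0, 178.0, 37.9], [313.0, 179.0, 40.2], [314.0, 179.0, 40.3], [315.0, 179.0, 38.4], [313.0, 180.0, 41.0], [314.0, 180.0, 40.4], [315.0, 180.0, 39.2], [313.0, 181.0, 41.1], [314.0, 181.0, 39.2], [315.0, 181.0, 37.4]]
L 14 median along 40.0 [518.9   5.2  49.7]
[[326.0, 187.0, 39.0], [327.0, 187.0, 36.9], [325.0, 188.0, 41.6], [326.0, 188.0, 39.8], [327.0, 188.0, 37.8], [325.0, 189.0, 40.5], [326.0, 189.0, 40.4], [327.0, 189.0, 38.8], [325.0, 190.0, 41.8], [326.0, 190.0, 40.3], [327.0, 190.0, 38.6], [325.0, 191.0, 40.7], [326.0, 191.0, 40.3], [327.0, 191.0, 36.9]]
```

View pics/s12e.png

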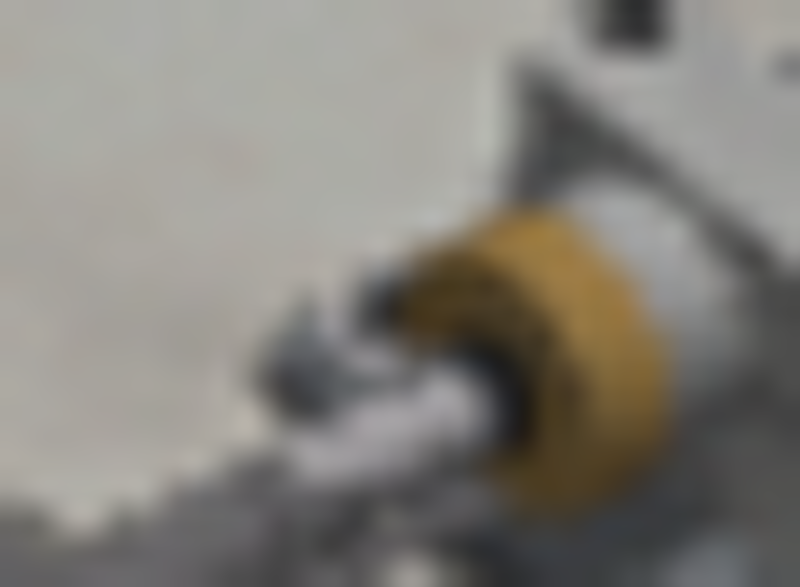

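Run:
```python
from h import *
d=np.array([.0454,.999]); m=np.array([538.9,-35.25])
def meas(c):
    T=c['world_from_camera'];v,u=np.mgrid[150:225,280:385];z=c['depth'][150:225,280:385]
    p=np.stack([(u-c['cx'])/c['fx']*z,(v-c['cy'])/c['fy']*z,z],-1)@T[:3,:3].T+T[:3,3]; p=p.reshape(-1,3)[z.ravel()>0]*1000
    out=[]
    for lo,hi in((552,568),(510,524)):
        s=p[(p[:,2]>45)&(p[:,2]<56)&(p[:,0]>lo)&(p[:,0]<hi)&(abs(p[:,1])<50)]
        q=s[:,:2]@d-m@d; md=np.median(q); q=q[abs(q-md)<4.5]; out+=[q.mean().round(2),len(q)]
    return out
for f in('s0','s6','s7','s8','s9','s10','s11','s12'): print(f,meas(load(f)))
c=load('s12')
# brass face
im=c['img'].astype(int); g=(im[...,0]-im[...,2]>40)
P=[]
for v,u in zip(*np.nonzero(g[160:190,325:350])):
    v+=160;u+=325; p=ray(c,u,v)*1000; P.append((u,v,p[0],p[:2]@d-m@d,p[2]))
for r in P: print(np.round(r,1).tolist())
```

```text
s0 [np.float64(-0.13), 12, np.float64(0.78), 10]
s6 [np.float64(nan), 0, np.float64(1.26), 7]
s7 [np.float64(-10.36), 6, np.float64(-0.04), 10]
s8 [np.float64(-0.4), 9, np.float64(0.03), 11]
s9 [np.float64(4.97), 8, np.float64(5.27), 8]
s10 [np.float64(24.41), 11, np.float64(24.99), 11]
s11 [np.float64(37.39), 11, np.float64(38.0), 9]
s12 [np.float64(39.35), 10, np.float64(39.65), 12]
[338.0, 173.0, 544.3, -24.4, 42.9]
[339.0, 173.0, 541.8, -25.1, 44.4]
[340.0, 173.0, 540.1, -26.8, 44.6]
[341.0, 173.0, 539.9, -30.2, 42.8]
[337.0, 174.0, 543.5, -20.3, 42.7]
[338.0, 174.0, 541.4, -21.4, 43.6]
[339.0, 174.0, 539.8, -23.2, 43.8]
[340.0, 174.0, 537.5, -24.1, 45.0]
[341.0, 174.0, 535.6, -25.6, 45.5]
[342.0, 174.0, 535.4, -29.1, 43.6]
[337.0, 175.0, 542.9, -20.1, 40.0]
[338.0, 175.0, 540.3, -20.8, 41.6]
[339.0, 175.0, 537.2, -20.8, 43.9]
[340.0, 175.0, 534.8, -21.5, 45.4]
[341.0, 175.0, 533.8, -24.0, 44.6]
[342.0, 175.0, 532.6, -26.3, 44.2]
[343.0, 175.0, 532.6, -30.1, 41.9]
[336.0, 176.0, 545.5, -20.2, 34.7]
[339.0, 176.0, 536.2, -20.1, 41.8]
[340.0, 176.0, 534.0, -21.1, 43.0]
[341.0, 176.
[... 193 characters left out ...]
2.6]
[343.0, 177.0, 527.3, -24.7, 42.6]
[344.0, 177.0, 527.9, -29.2, 39.5]
[341.0, 178.0, 528.9, -19.9, 41.1]
[342.0, 178.0, 528.2, -22.8, 39.9]
[343.0, 178.0, 526.6, -24.5, 40.1]
[344.0, 178.0, 526.2, -27.7, 38.5]
[342.0, 179.0, 526.7, -21.6, 38.5]
[343.0, 179.0, 526.1, -24.6, 37.2]
[344.0, 179.0, 524.8, -26.7, 36.9]
[342.0, 180.0, 525.1, -20.2, 37.3]
[343.0, 180.0, 524.2, -22.8, 36.4]
[344.0, 180.0, 524.5, -27.0, 33.6]
[342.0, 181.0, 524.1, -19.6, 35.2]
[343.0, 181.0, 524.2, -23.5, 32.7]
[340.0, 182.0, 530.1, -20.2, 26.9]
[341.0, 182.0, 526.1, -19.0, 30.8]
[342.0, 182.0, 524.8, -21.2, 30.4]
  return _methods._mean(a, axis=axis, dtype=dtype,
  ret = ret.dtype.type(ret / rcount)
<stdin>:9: RuntimeWarning: Mean of empty slice.
```

drive_tool([
  [0, 0, -0.0012, 0, 0, 0, -1],
  [0, 0, 0, 0, 0, 0, -1],
  [0, 0, 0, 0, 0, 0, -1],
  [0, 0, 0, 0, 0, 0, -1],
])

```text
time_s: 11.48
eef_pos: [0.5454, 0.0929, 0.0525]
eef_rot: [-0.506, -0.493, -0.486, 0.514]
wrist_force: [1.0, -9.6, -1.2]
opening: 0.031
```

```bash
python3 fin.py s13
python3 - <<'E'
from h import *
d=np.array([.0454,.999]); m=np.array([538.9,-35.25])
def meas(c):
    T=c['world_from_camera'];v,u=np.mgrid[150:225,280:385];z=c['depth'][150:225,280:385]
    p=np.stack([(u-c['cx'])/c['fx']*z,(v-c['cy'])/c['fy']*z,z],-1)@T[:3,:3].T+T[:3,3]; p=p.reshape(-1,3)[z.ravel()>0]*1000
    out=[]
    for lo,hi in((552,568),(510,524)):
        s=p[(p[:,2]>45)&(p[:,2]<56)&(p[:,0]>lo)&(p[:,0]<hi)&(abs(p[:,1])<50)]
        q=s[:,:2]@d-m@d; md=np.median(q); q=q[abs(q-md)<4.5]; out+=[q.mean().round(2),len(q)]
    return out
print(meas(load('s13')))
c=load('s13');im=cv2.convertScaleAbs(c['img'][150:205,295:355,::-1],alpha=1.4,beta=0)
cv2.imwrite('pics/s13w.png',cv2.resize(im,None,fx=12,fy=10.9*12/10.9,interpolation=cv2.INTER_CUBIC)[:600])
E
```

```text
scale 26.666666666666668
[0.54542554 0.09285394 0.05247511] [ 1.29735429 -8.2929797  -1.04314117] 0.03312411517512385 11.775
[np.float64(40.15), 10, np.float64(40.56), 11]
```

View pics/s13e.png

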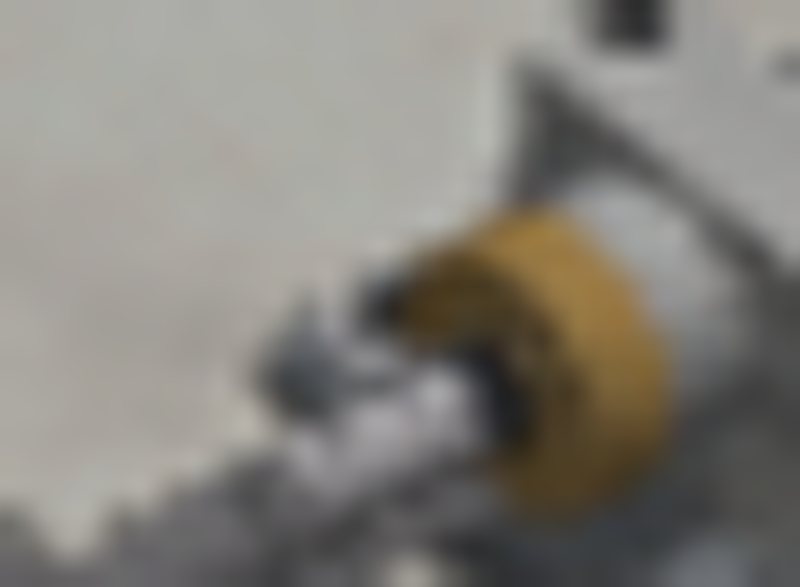

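View pics/s13w.png

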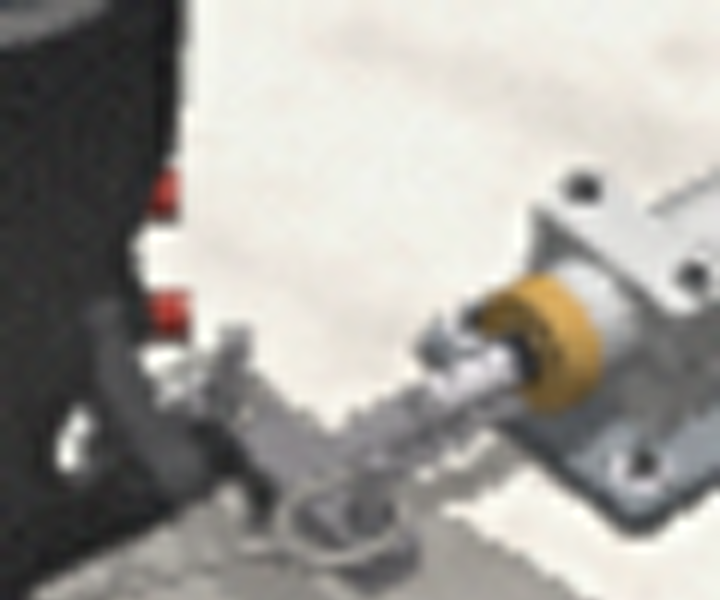

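drive_tool([
  [0, 0, -0.0006, 0, 0, 0, -1],
  [0, 0, 0, 0, 0, 0, -1],
  [0, 0, 0, 0, 0, 0, -1],
  [0, 0, 0, 0, 0, 0, -1],
  [0, 0, 0, 0, 0, 0, -1],
])

```text
time_s: 12.4
eef_pos: [0.5454, 0.0934, 0.0524]
eef_rot: [-0.506, -0.493, -0.486, 0.514]
wrist_force: [0.7, -8.8, -1.4]
opening: 0.033
```

```bash
python3 fin.py s14; python3 pinm.py s14|grep median; python3 -c "
from h import *
o=ctrl.get_obs(); print(abs(o['dq']).max(),o['q'])
hand_in()"
```

```text
scale 26.666666666666668
[0.54545361 0.09339174 0.05245953] [ 0.63594551 -8.97915419 -0.59917673] 0.03402534955574493 12.7
R 11 median along 40.7 [560.3   4.5  49.9]
L 12 median along 41.5 [519.    7.1  48.7]
0.0014623866264320915 [-0.02213395  0.38605881  1.77986657 -0.04848977  0.97575642  0.01949951]
the job is handed in; nothing more can be done
```

View pics/s14e.png

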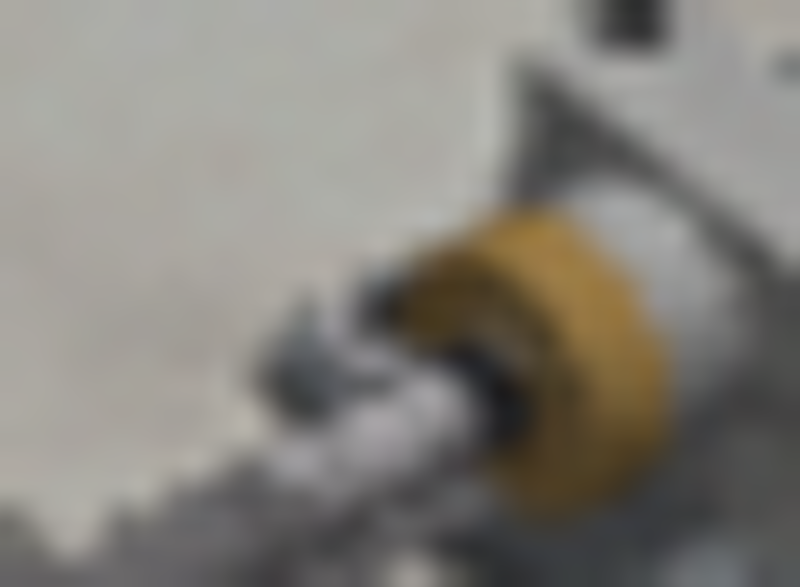

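I gripped the lone forceps at its box lock and levelled and aligned it. I then lowered both rings over the larger tester's pins with the jaws pointing away, and drew the rod out until the dark mark was just clear. The job is handed in with the gripper still holding, at 12.7 s on the robot's clock.

**Rod position:** the pins' movement puts the rod at about 40.5 to 41 mm, uncertain by 0.5 to 1 mm. The pull reads about 9 N and the arm was still. In the last picture the full width of the dark band shows against the brass mouth, about 2 pixels wide, where 6 mm should span 1.95.

**Checks that disagreed or fell short:**
- **Pin against arm travel:** between first contact and the mark, the pins moved about 1 mm less than the arm did, which I put down to give in the grip. I went by the pins.
- **Gripper reading:** the opening read only about 3 % on the 8 mm box lock, so I confirmed the grip by watching the forceps lift.
- **Right ring:** the arm hid it from both cameras while it was being lowered. I judged it from the left ring, the jaw direction and the absence of contact force, and both pins then moved out together.

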